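# Four clicks on the wire stripper's blade-gap dial

### The arm

A 6-joint arm with a two-finger parallel gripper is mounted at the origin on the work surface. World frame = base frame: x ahead of the robot, y to its left, z up, the work surface at z = 0. Lengths are in m, angles in degrees, forces in N, time in s.
With the tool pointing down it reaches from about 0.35 to 0.875 m from the base axis. Payload 4.2 kg.
Tool frame: the origin (TCP) lies midway between the tips of the shut fingers; the grasp point (between the pads) lies 19 mm behind it; y points along the fingers, z is the direction in which the jaws open and shut, and the axes are right-handed (so a half turn about y gives the same grasp; the last joint's range is limited). The gripper opens to 87 mm and grips with 3 to 60 N. Pads are 19 mm wide; open, the fingers measure 117 mm over their backs; the gripper's body (75 mm by 190 mm) begins 51 mm behind the grasp point.
Start: joints at [14.817, 22.042, 0.453, 0, -68.411, -14.817], TCP at [0.625, 0, 0.223] pointing down, gripper open.
Joint ranges: [-179.83, 179.83], [-69.29, 118.12], [-61.27, 80.66], [-181.25, 117.63], [-171.15, -9.14], [-177.46, 177.46]. Speed limits (degrees/s): [159.86, 159.86, 180, 180, 180, 180].

### API

Orientations are given as [roll, pitch, yaw] about the fixed x, y, z axes, in that order (R = Rz(yaw) Ry(pitch) Rx(roll)).
In Python, from workcell import env gives the robot as it stands. The module is installed in compiled form; this text tells all that it offers. Calls block until the motion is done:
- env.goto(position, orientation): joint-space move of the TCP to a pose.
- env.move_straight(position, rotation=None, rate=0.15, force_limit=None): straight line of the TCP; rotation=None keeps the orientation; rate is the mean speed in m/s. With force_limit (N) it stops when the force on the tool has changed by that much, and returns True; else False.
- env.set_joints(angles): joint-space move.
- env.gripper_to(opening, grasp_force=None): opening from 0.0 (shut) to 1.0 (fully open); grasp_force is the grip in N (None keeps the last); returns when the fingers have stopped.
- env.dwell(seconds).
- env.inverse_kinematics(position, orientation): joint angles nearest the present ones, or None.
- env.read_state(): the state.
- env.grab_frame(name): name is "scene" or "side" or "wrist"; returns a dict with "image" (480x640x3 uint8, blue, green, red), "fx", "fy", "cx", "cy" (pixels), "position" and "orientation" of the camera in the world. Camera axes: x right, y up, looking along -z (the intrinsics and any distortion apply to the point x, -y, -z); pixel columns grow to the right and rows downward; lengths in m; the calibration is good to about 2 mm. A picture is of the moment at which its call begins. There is no depth.
A pose or a line that the arm cannot do raises env.Unreachable and nothing moves.
- env.close_job(): hands the job in, once; it reports no verdict.
Trained networks look in a picture, given as the dict that the camera call returned (one of the last four; its "shot" number tells which), for a name from the list of things; names that differ only in an ending like _2 or _b are one class to them, and where a whole thing is asked for, a point or a joint stands for the part that bears it (a point fixed in the world has none). Each returns a list of dicts, best first, with "score" (0 to 1); they miss things now and then, are a little off and sometimes report something else, mostly with a low value. They report only what shows in the picture. A call takes as long as a camera call.
- env.search_frame(picture, thing): "xyz" ([x, y, z] in m, in world coordinates, good to about 4 mm: the middle of the surface that is visible of it).
- env.trace(picture, thing): "mask" (480x640 bool, what is visible of it).
The state is a dict: "clock": time; "joint_positions": joint angles; "qvel": joint speeds; "joint_torque": joint torques, N m; "position": TCP position; "tool_rot": TCP orientation; "force": force on the tool from outside, world axes, zero at the start; "wrist_torque": the same for the moment, N m; "opening": opening from 0.0 (shut) to 1.0 (fully open).
Only numpy, scipy, OpenCV 4.12 (cv2) and the standard library are available. Lean on these libraries where they do the work, as an engineer would, in place of code of your own. Each camera call takes 0.05 s, during which the arm holds its last target. There are 200 camera calls.

### The job

The wire stripping machine on the bench is nicking strands. With a closed fingertip, push its orange blade-gap dial round exactly four clicks clockwise (seen from above), without turning it past the fourth click and without gripping it, then press the green cycle button right down and let it come up again, so that the blades run to the new gap. Leave the black length dial and the loose things on and round the machine where they are.

Things in the scene. Friction and masses are not known exactly. Their poses are not given: they have to be found in the camera images.
- machine: Bench-top wire stripper, fixed: grey box 300 (x) x 160 (y) x 140 mm high, white top. Origin: centre of its underside, on the bench; x points from its front (wire funnel) to its back, y to its left, z up. Controls on the top: blade-gap dial at x -55, y +28 mm; green cycle button at x -115, y -50; flat display (6 mm high) at x +30, y +37; small black length dial at x +85, y +40.
- dial_pointer (a point): Middle of the top edge of the bar's pointer end: 31 mm out along the bar and 30 mm above blade_dial's origin.
- cycle_button_top (a point): Centre of the top of the green cycle button, 28 mm across, its top 158 mm above the bench and 6 mm above its round dark housing (44 mm across) when up; pressed straight down.
- cycle_button (a joint): Travel of the cycle button in m: 0 up, 0.006 right down (5 N, spring return; 1.5 N starts it).
- length_dial (a joint): Angle of the black stripping-length dial in rad, 0 at the start: a knurled knob 32 mm across, its top 22 mm above the machine's top. It turns easily; to be left alone.
- ferrule_jar: Loose clear jar with a blue cap, 38 mm across and 45 mm high, standing on the rear right of the machine's top. Origin: centre of its underside. To be left alone.
- bushing: Loose black ribbed cone bushing with a brass stud, 62 mm across at the foot and 102 mm high, standing on the bench left of the machine. Origin: centre of its underside. To be left alone.
- contactor: Loose grey and black contactor, 75 x 45 x 81 mm high, on the bench left of the machine, towards its back. Origin: centre of its underside. To be left alone.
- screwdriver: Loose screwdriver with a yellow handle, 190 mm long, lying on the bench right of the machine. Origin: under its middle. To be left alone.
- blade_dial: Blade-gap dial: black round skirt, 66 mm in diameter and 6 thick, with an upright orange bar across it, 62 mm long, 14 thick, rising 24 above the skirt. Origin: on the vertical axis, centre of the skirt's underside, 144 mm above the bench (skirt top 150, bar top 174). Round it a dark ring, 76 mm in diameter, with 16 white ticks. x along the bar to its pointer end (white line), z up. May start at any angle.
- dial_angle (a joint): Angle of the blade-gap dial in rad: 0 at the start, growing clockwise from above. 16 click stops a turn, 22.5 deg (0.3927 rad) apart; it starts in one; four clicks are 1.571. Each click takes 0.14 N m (5 to 6 N at 25 mm from the axis); past half way to the next stop it snaps there by itself, ahead of the finger. No end stop within a turn. It bears up to 25 N.

How it is judged (in metres and radians):
On the way, in this order (a step that is already met when the one before it is completed fails the run):
1. the blade-gap dial has come to rest four clicks clockwise of its start, and the fingers have left it (value of joint dial_angle between 1.47 and 1.67 rad and velocity of joint dial_angle between -0.2 and 0.2 rad/s and contact force between the fingers and blade_dial below 0.2 N), for 0.2 s.
2. the green cycle button is pressed right down (value of joint cycle_button above 0.0048 m), for 0.05 s.
At the end, for the whole second after the job is handed in: The blade-gap dial rests in the stop four clicks clockwise of where it started (1.47 to 1.67 rad), the cycle button has been pressed at least 4.8 mm after that and is up again (under 1 mm), and every loose thing lies within 15 mm (screwdriver 20 mm) of its start (value of joint dial_angle between 1.47 and 1.67 rad and value of joint cycle_button below 0.001 m and distance of each of ferrule_jar, bushing, contactor from where it was at the start of the episode below 0.015 m and distance of screwdriver from where it was at the start of the episode below 0.02 m); the robot touches nothing.
It fails at once if the blade-gap dial is turned past the fourth click, or a click the wrong way (value of joint dial_angle above 1.8 rad or value of joint dial_angle below -0.25 rad).
It fails at once if the cycle button is pressed while the dial is not four clicks on (value of joint cycle_button above 0.003 m and (value of joint dial_angle below 1.47 rad or value of joint dial_angle above 1.67 rad)).
It fails at once if the blade-gap dial is gripped or forced (over 25 N) (contact force between the fingers and blade_dial above 25 N).
It fails at once if the length dial is turned (value of joint length_dial above 0.15 rad or value of joint length_dial below -0.15 rad).
It fails at once if a loose thing is moved, lifted or knocked over (distance of any of ferrule_jar, bushing, contactor, screwdriver from where it was at the start of the episode above 0.03 m or angle between any of bushing, ferrule_jar's own z axis and vertical above 0.5 rad).
It also fails if it takes over 48 s, if anything falls off the work surface, if the arm or the gripper's body presses on something with over 40 N, if the wrist force passes 120 N, or if a joint passes its speed limit or range.

## Working session

There is one attempt and no reset: what is moved stays moved. The work goes in short steps, each a Python script; the robot and the scene stay as the last script left them, time stands still between calls to the robot, and variables do not carry over. Pictures are saved under pics/ and viewed, about 8 in all and at most 12, crops included, and the job is handed in when it is done.

```bash
mkdir -p pics; cat > h.py <<'E'
from workcell import env
import numpy as np, cv2
from scipy.spatial.transform import Rotation as R
def ray(f,u,v):
    d=np.array([(u-f["cx"])/f["fx"],-(v-f["cy"])/f["fy"],-1.])
    return np.array(f["position"]),R.from_euler('xyz',f["orientation"],degrees=True).apply(d)
def at_z(f,u,v,z):
    p,d=ray(f,u,v); return p+d*(z-p[2])/d[2]
def proj(f,P):
    c=R.from_euler('xyz',f["orientation"],degrees=True).inv().apply(np.array(P)-f["position"])
    return f["cx"]-f["fx"]*c[0]/c[2], f["cy"]+f["fy"]*c[1]/c[2]
E
python3 - <<'E'
from h import *
s=env.read_state(); print(s["clock"],s["position"],s["tool_rot"])
fs=[]
for n in ["scene","side","wrist"]:
    f=env.grab_frame(n); fs.append(f)
    print(n,{k:np.round(v,3) for k,v in f.items() if k!="image"} )
    cv2.imwrite(f"pics/{n}0.png",f["image"])
    for t in ["machine","blade_dial","dial_pointer","cycle_button_top","length_dial","ferrule_jar","bushing","contactor","screwdriver"]:
        r=env.search_frame(f,t)
        print(t,[(np.round(q["xyz"],3).tolist(),round(q["score"],2)) for q in r[:2]])
cv2.imwrite("pics/a.png",cv2.resize(np.hstack([fs[0]["image"],fs[1]["image"]]),(800,300)))
print(env.read_state()["clock"])
E
```

```text
0.0 [6.24412422e-01 2.02315160e-05 2.21461886e-01] [-8.98763344e+01  5.38406536e-03  8.99877218e+01]
scene {'fx': np.float64(519.141), 'fy': np.float64(519.141), 'cx': np.float64(325.765), 'cy': np.float64(241.701), 'position': array([ 1.035, -0.419,  0.711]), 'orientation': array([49.176, -0.89 , 44.108]), 'shot': np.int64(1)}
machine [([0.59, 0.031, 0.13], 0.9)]
blade_dial [([0.501, 0.087, 0.154], 0.59)]
dial_pointer [([0.502, 0.084, 0.149], 0.79)]
cycle_button_top [([0.461, -0.013, 0.161], 0.58), ([0.663, 0.07, 0.177], 0.38)]
length_dial [([0.624, 0.134, 0.154], 0.54)]
ferrule_jar [([0.664, 0.067, 0.174], 0.64), ([0.459, -0.012, 0.167], 0.31)]
bushing [([0.427, 0.206, 0.086], 0.69)]
contactor [([0.64, 0.281, 0.054], 0.89)]
screwdriver [([0.6, -0.071, 0.018], 0.72)]
side {'fx': np.float64(599.831), 'fy': np.float64(599.831), 'cx': np.float64(335.753), 'cy': np.float64(237.588), 'position': array([0.566, 0.738, 0.781]), 'orientation': array([  46.493,   -0.81 , -176.89 ]), 'shot': np.int64(2)}
machine [([0.558, 0.127, 0.138], 0.55)]
blade_dial [([0.486, 0.093, 0.152], 0.6)]
dial_poi
[... 215 characters left out ...]
([0.418, 0.221, 0.048], 0.94)]
contactor [([0.623, 0.303, 0.051], 0.94)]
screwdriver [([0.657, 0.086, 0.172], 0.45)]
wrist {'fx': np.float64(336.068), 'fy': np.float64(336.068), 'cx': np.float64(318.835), 'cy': np.float64(242.758), 'position': array([ 0.623, -0.084,  0.385]), 'orientation': array([-1.77060e+01,  2.40000e-02,  1.79929e+02]), 'shot': np.int64(3)}
machine [([0.546, 0.023, 0.141], 0.87)]
blade_dial [([0.503, 0.059, 0.148], 0.65)]
dial_pointer [([0.465, -0.012, 0.16], 0.61)]
cycle_button_top [([0.462, -0.012, 0.16], 0.85), ([0.659, 0.07, 0.185], 0.43)]
length_dial []
ferrule_jar [([0.655, 0.07, 0.183], 0.84)]
bushing []
contactor []
screwdriver [([0.597, -0.07, 0.023], 0.92)]
1.5
```

View pics/scene0.png

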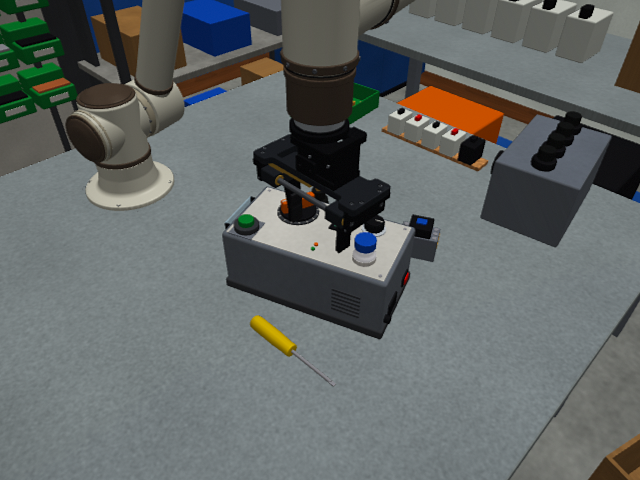

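View pics/wrist0.png

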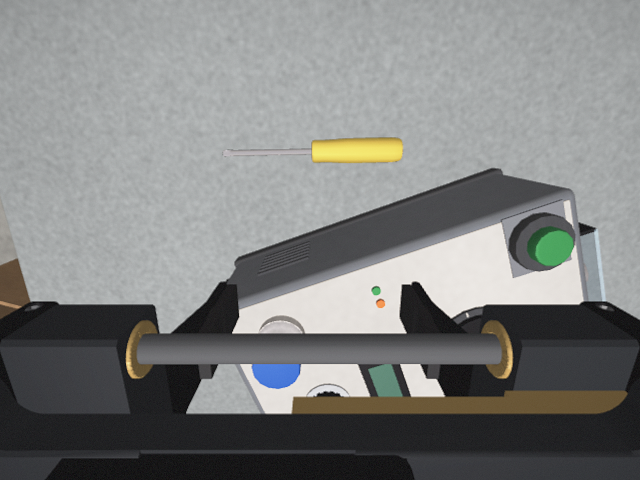

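The scene view shows the machine yawed roughly 20° with the gripper covering the dial. The wrist view shows the button at (550,245), with the dial hidden behind the finger at about (475,320). I'll shut the gripper and move up and across so the wrist camera can see the dial.

```bash
python3 - <<'E'
from h import *
env.gripper_to(0.0)
s=env.read_state(); rot=[-90,0,90]
env.move_straight([0.5,0.14,0.33],rotation=rot,rate=0.25)
f=env.grab_frame("wrist"); cv2.imwrite("pics/w1.png",f["image"])
np.save("f1.npy",f,allow_pickle=True)
for t in ["blade_dial","dial_pointer","cycle_button_top","length_dial"]:
    print(t,[(np.round(q["xyz"],3).tolist(),round(q["score"],2)) for q in env.search_frame(f,t)[:2]])
g=env.grab_frame("scene"); np.save("g1.npy",g,allow_pickle=True); cv2.imwrite("pics/s1.png",g["image"])
for t in ["blade_dial","dial_pointer","cycle_button_top"]:
    print(t,[(np.round(q["xyz"],3).tolist(),round(q["score"],2)) for q in env.search_frame(g,t)[:2]])
print(env.read_state()["clock"],env.read_state()["position"])
E
```

```text
blade_dial [([0.494, 0.084, 0.148], 0.55)]
dial_pointer [([0.491, 0.083, 0.153], 0.73)]
cycle_button_top [([0.461, -0.011, 0.159], 0.74), ([0.614, 0.137, 0.16], 0.6)]
length_dial [([0.612, 0.141, 0.16], 0.69)]
blade_dial [([0.498, 0.08, 0.159], 0.56)]
dial_pointer [([0.497, 0.079, 0.153], 0.76)]
cycle_button_top [([0.461, -0.013, 0.162], 0.56), ([0.618, 0.137, 0.158], 0.35)]
4.4917 [0.50017516 0.13974606 0.32974152]
```

View pics/w1.png

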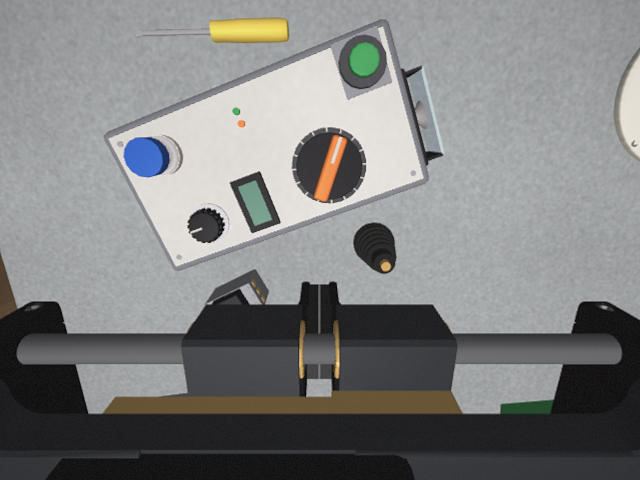

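The wrist view shows the whole top. The dial is centred near (329,165), its pointer end (white line) is up at about (341,138), and the button is at (364,58). I'll fit the dial centre, bar angle and machine yaw next.

```bash
cat >> h.py <<'E'
def bar(f,C,rmax=70):
    """angle (deg, world) of the orange bar by its top-face pixels, axis in 0..180"""
    b,g,r=[f["image"][...,i].astype(int) for i in range(3)]
    u,v=proj(f,[C[0],C[1],0.174])
    m=((r>150)&(r-b>100)&(r-g>50)).astype(np.uint8)
    yy,xx=np.mgrid[:480,:640]; m[np.hypot(xx-u,yy-v)>rmax]=0
    n,l,st,_=cv2.connectedComponentsWithStats(cv2.morphologyEx(m,cv2.MORPH_CLOSE,np.ones((5,5))))
    if n<2: return None
    k=1+np.argmax(st[1:,4]); ys,xs=np.nonzero(l==k)
    P=np.array([at_z(f,a,b_,0.174)[:2] for a,b_ in zip(xs,ys)])
    c,sz,a=cv2.minAreaRect(P.astype(np.float32)*1000)
    w=np.linalg.eigh(np.cov(P.T))[1][:,1]
    return np.degrees(np.arctan2(w[1],w[0]))%180, np.round(c,1), np.round(sz,1), len(xs)
E
python3 - <<'E'
from h import *
for n in ["f1","g1"]:
    f=np.load(n+".npy",allow_pickle=True).item()
    print(n,"bar",bar(f,[0.493,0.083]))
f=np.load("f1.npy",allow_pickle=True).item()
im=f["image"]
c=[at_z(f,u,v,0.14)[:2] for u,v in [(108,135),(385,22),(427,180),(178,268)]]
print("corners",np.round(c,4).tolist(),[round(float(np.linalg.norm(c[i]-c[i-1])),3) for i in range(4)])
b,g,r=[im[...,i].astype(int) for i in range(3)]
m=((g>90)&(g-r>50)&(g-b>30)).astype(np.uint8); m[:, :330]=0; m[100:]=0
ct=max(cv2.findContours(m,0,2)[0],key=cv2.contourArea); e=cv2.fitEllipse(ct); print("btn",e,at_z(f,*e[0],0.158))
# ring ellipse: dark blob on white top
m=((im.max(2)<90)).astype(np.uint8); m[:120]=0;m[210:]=0;m[:,:285]=0;m[:,375:]=0
ct=max(cv2.findContours(m,0,2)[0],key=cv2.contourArea); e=cv2.fitEllipse(cv2.convexHull(ct)); print("ring",e,at_z(f,*e[0],0.145))
P=np.array([[-.055,.028],[-.115,-.05]])
M=np.mean(c,0); d=(c[0]+c[3]-c[1]-c[2])/2; y=np.arctan2(d[1],d[0]); print("machine",M,np.degrees(y))
Rm=np.array([[np.cos(y),-np.sin(y)],[np.sin(y),np.cos(y)]]); print("pred dial,btn",M+P@Rm.T)
E
```

```text
f1 bar (np.float64(71.7631450147144), array([488.3,  85.1]), array([60.9, 13.3]), 949)
g1 bar (np.float64(72.02521919399703), array([490.,  84.]), array([57.2, 12.5]), 141)
corners [[0.7082, 0.0548], [0.4379, -0.0426], [0.386, 0.0998], [0.6569, 0.1974]] [0.152, 0.287, 0.151, 0.288]
btn ((363.9091491699219, 59.069313049316406), (29.32286834716797, 33.6567268371582), 10.241338729858398) [ 0.45803227 -0.00900211  0.158     ]
ring ((328.8586120605469, 165.05886840820312), (72.46534729003906, 74.31776428222656), 6.670466899871826) [0.48809048 0.08402246 0.145     ]
machine [0.54724354 0.07733056] 19.811389197636334
pred dial,btn [[ 0.48600891  0.08503246]
 [ 0.45599625 -0.00868648]]
```

Everything agrees: dial centre (0.488, 0.0845), pointer at −108.2°, button (0.457, −0.009). Next I'll place the closed finger on the counter-clockwise side of the pointer end and feel for contact.

```bash
cat >> h.py <<'E'
C=np.array([0.488,0.0845]); PHI=-108.2; LEAD=6.
e=lambda a:np.array([np.cos(np.radians(a)),np.sin(np.radians(a))])
def pose(phi,off,r=0.025,z=0.159):
    p=C+r*e(phi)+off*e(phi+90)
    return [p[0],p[1],z],[-90,0,(phi-LEAD+360+180)%360-180]
E
python3 - <<'E'
from h import *
p,o=pose(PHI,0.034,z=0.25)
print(p,o,env.inverse_kinematics(p,o))
env.goto(p,o)
p,_=pose(PHI,0.034); env.move_straight(p,rate=0.12,force_limit=5)
print("down",env.read_state()["position"],env.read_state()["force"])
p,_=pose(PHI,0.014); hit=env.move_straight(p,rate=0.03,force_limit=1.5)
s=env.read_state(); q=np.array(s["position"][:2])-C
print(hit,"off",q@e(PHI+90),"r",q@e(PHI),s["force"],s["tool_rot"],s["clock"])
f=env.grab_frame("wrist"); cv2.imwrite("pics/w2.png",f["image"]); print(bar(f,C,120))
g=env.grab_frame("scene"); print(bar(g,C))
E
```

```text
[np.float64(0.5124906767890324), np.float64(0.05013131148246778), 0.25] [-90, 0, -114.19999999999999] [ 23.66592201  10.12782064 -12.19876612   0.         -67.67341324
 132.13407799]
down [0.51310078 0.0503143  0.15969017] [ 0.75639596 -1.14274193  0.1457587 ]
True off 0.017428879086225677 r 0.02510531845640083 [ 2.10084876 -1.60699079  0.37977283] [-8.99103856e+01  2.21640840e-02 -1.14158754e+02] 8.4083
(np.float64(70.45234307728784), array([490.7,  92.3]), array([53.4, 13.3]), 2844)
(np.float64(134.28187105609396), array([598.7,  19.7]), array([4.7, 4.8]), 10)
```

View pics/w2.png

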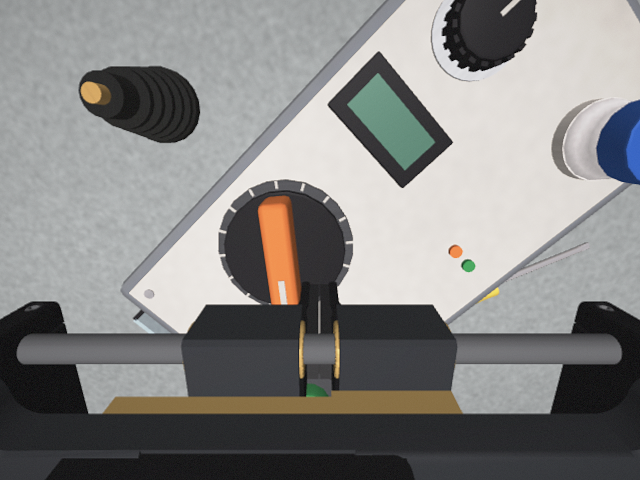

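The fingertip touches the bar's right side near its pointer end, at about (300,290), and the wrist camera sees the bar clearly. Contact is at a 17.4 mm offset. I'll sweep in 3° steps and measure the bar angle after each.

```bash
python3 - <<'E'
from h import *
f=env.grab_frame("wrist"); b0=bar(f,C,120)[0]; F0=None
for a in np.arange(3,88,3.):
    p,o=pose(PHI-a,0.0172)
    env.move_straight(p,rotation=o,rate=0.02)
    s=env.read_state()
    f=env.grab_frame("wrist"); b=bar(f,C,120); d=(b0-b[0]+20)%180-20
    print(a,round(d,1),b[3],np.round(s["force"],1),round(s["clock"],1))
    if d>81 or d<-8 or np.linalg.norm(s["force"])>18 or d>a+22: break
cv2.imwrite("pics/w3.png",f["image"])
E
```

```text
3.0 1.6 2836 [ 3.9 -2.1 -0.4] 8.8
6.0 4.3 2827 [ 4.9 -3.3 -1.9] 9.1
9.0 7.4 2816 [ 4.7 -2.7 -1.1] 9.4
12.0 21.2 2881 [ 0.  -1.1  0.4] 9.7
15.0 21.0 2834 [-0.2  0.1 -0.2] 10.0
18.0 21.1 2822 [0.5 0.5 0.3] 10.3
21.0 21.0 2825 [-0.1  0.7 -0.1] 10.6
24.0 22.2 2794 [ 2.3 -1.  -1.3] 10.9
27.0 24.5 2789 [ 4.2 -2.8 -3.1] 11.2
30.0 27.4 2785 [ 4.8 -3.  -2. ] 11.5
33.0 31.7 2810 [ 1.6 -1.2  0.3] 11.8
36.0 43.4 2852 [-0.5 -1.   0.9] 12.1
39.0 43.3 2798 [-0.5 -0.1  0.1] 12.4
42.0 43.3 2799 [0.3 0.4 0.1] 12.7
45.0 43.1 2788 [-0.3  0.1 -0.5] 13.0
48.0 44.5 2770 [ 1.6 -1.5 -1. ] 13.3
51.0 46.8 2758 [ 3.2 -3.2 -1.8] 13.6
54.0 49.7 2757 [ 3.9 -4.2 -1.8] 13.9
57.0 54.1 2760 [ 2.3 -1.8 -0.2] 14.2
60.0 65.8 2784 [0.3 0.3 0.6] 14.5
63.0 65.7 2744 [ 0.6  0.5 -0.3] 14.8
66.0 65.6 2734 [0.3 0.3 0.3] 15.1
69.0 65.5 2731 [0.2 0.3 0. ] 15.4
72.0 66.8 2725 [ 1.8 -2.3 -0.7] 15.7
75.0 69.1 2719 [ 2.9 -3.6 -1.2] 16.0
78.0 71.9 2722 [ 2.3 -4.9 -1.2] 16.3
81.0 76.2 2720 [-0.2 -1.   0.2] 16.6
84.0 88.2 2721 [ 0.2 -0.2  0.4] 16.9
```

Four clean snaps (21, 43, 66 and 88°, with a slight scale bias from parallax). Next I'll back off along the ccw side, lift, check the dial, then look at the button from above.

```bash
python3 - <<'E'
from h import *
p,o=pose(PHI-84,0.032); env.move_straight(p,rotation=o,rate=0.06)
p[2]=0.26; env.move_straight(p,rate=0.15)
env.move_straight([0.5,0.14,0.33],rotation=[-90,0,90],rate=0.25)
f=env.grab_frame("wrist"); cv2.imwrite("pics/w4.png",f["image"]); print(bar(f,C), env.read_state()["clock"])
E
```

```text
(np.float64(162.120770904475), array([488.4,  85.1]), array([13.4, 60.7]), 962) 19.6333
```

View pics/w4.png

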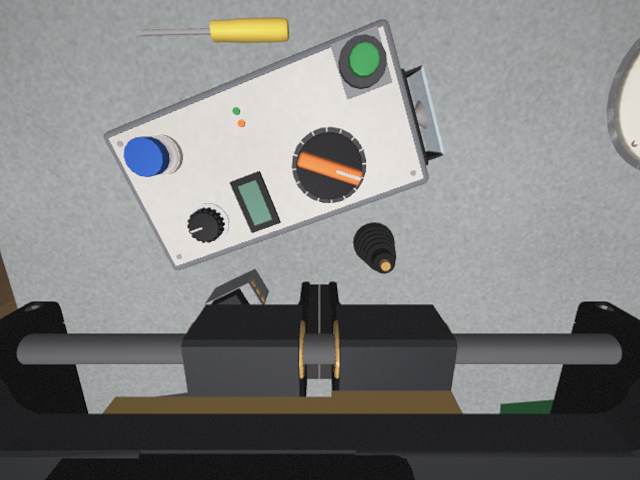

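The pointer now sits at (350,175), a 90.4° increase in axis angle measured against the start (71.8→162.1°, i.e. four clicks clockwise). Nothing else has moved. Next I'll press the button.

```bash
python3 - <<'E'
from h import *
B=[0.4572,-0.009]
env.move_straight([*B,0.25],rotation=[-90,0,90],rate=0.25)
env.move_straight([*B,0.168],rate=0.1)
f0=env.read_state()["force"]; print(f0)
for z in [0.158,0.156,0.154,0.1525,0.1515,0.1505,0.1495]:
    h=env.move_straight([*B,z],rate=0.02); env.dwell(0.1)
    s=env.read_state(); F=s["force"][2]-f0[2]; print(z,np.round(s["position"],4),round(F,1))
    if F>12: break
env.dwell(0.15)
env.move_straight([*B,0.25],rate=0.1)
env.move_straight([0.5,0.14,0.33],rate=0.25)
f=env.grab_frame("wrist"); cv2.imwrite("pics/w5.png",f["image"]); print(bar(f,C), env.read_state()["clock"])
w=cv2.imread("pics/w1.png"); d=cv2.absdiff(w,f["image"]).max(2); d[:,:]*=(d>60); ys,xs=np.nonzero(d[:280]); print(len(xs),[xs.min(),xs.max(),ys.min(),ys.max()])
E
```

```text
[ 0.43103638 -0.1253084   0.22429259]
0.158 [ 0.4575 -0.0089  0.1583] 4.0
0.156 [ 0.4576 -0.0089  0.1564] 5.6
0.154 [ 0.4576 -0.009   0.1562] 17.1
(np.float64(162.19094345517735), array([488.4,  85.1]), array([13.5, 60.7]), 960) 25.0583
2365 [np.int64(0), np.int64(633), np.int64(22), np.int64(279)]
```

View pics/w5.png

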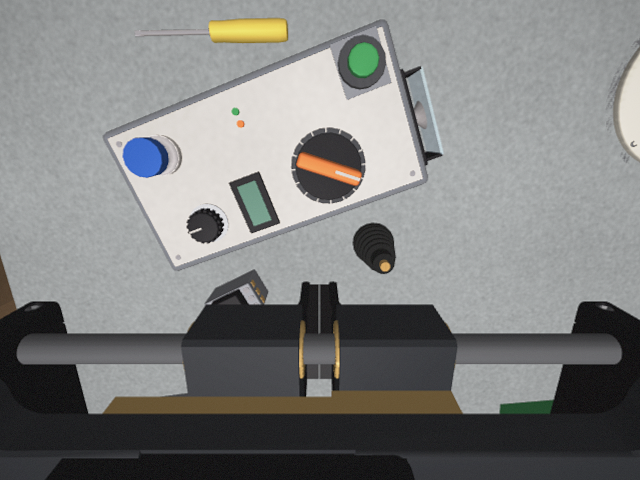

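The picture shows the button up at (363,58), with the dial and loose things unchanged. The hard stop came at z = 0.156, higher than the expected 0.152. I'll repeat the press in fine steps, which does no harm, to confirm full travel.

```bash
python3 - <<'E'
from h import *
B=[0.4572,-0.009]
env.move_straight([*B,0.25],rate=0.25)
env.move_straight([*B,0.168],rate=0.1)
g0=env.grab_frame("scene")["image"]
f0=env.read_state()["force"]
for z in np.arange(0.166,0.149,-0.001):
    env.move_straight([*B,z],rate=0.02); env.dwell(0.05)
    F=np.mean([env.read_state()["force"][2]]) -f0[2]; print(round(z,4),round(env.read_state()["position"][2],4),round(F,1))
    if F>20: break
env.dwell(0.2)
g1=env.grab_frame("scene")["image"]
env.move_straight([*B,0.25],rate=0.1)
env.move_straight([0.5,0.14,0.33],rate=0.25)
c=[cv2.resize(x[190:260,210:290],(400,350),interpolation=cv2.INTER_CUBIC) for x in (g0,g1)]
cv2.imwrite("pics/c.png",np.hstack(c)); print(env.read_state()["clock"])
E
```

```text
0.166 0.1662 -0.4
0.165 0.165 -0.2
0.164 0.1639 -0.4
0.163 0.163 -1.2
0.162 0.1622 -0.4
0.161 0.1612 1.6
0.16 0.1601 2.2
0.159 0.1591 3.2
0.158 0.1581 3.6
0.157 0.1571 3.8
0.156 0.1564 6.5
0.155 0.1563 13.0
0.154 0.1562 17.6
0.153 0.1561 23.1
33.3417
```

View pics/c.png

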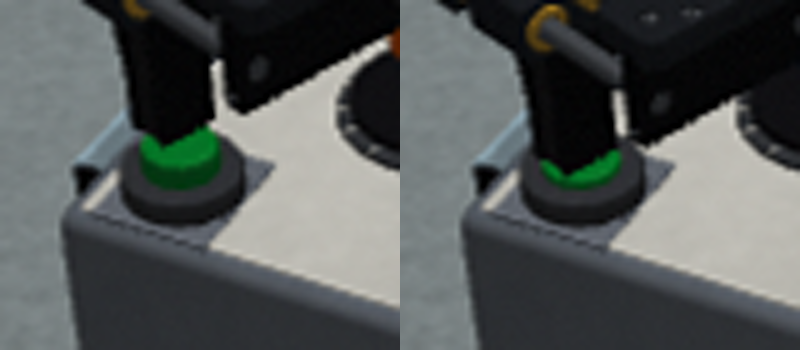

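The pictures show the button standing proud on the left and flush with its housing on the right. The force curve runs from onset near 0.162 to a hard stop at 0.156, so travel was nearly the full 6 mm. One last dial check, then I'll hand in.

```bash
python3 - <<'E'
from h import *
f=env.grab_frame("wrist"); print(bar(f,C))
b,g,r=[f["image"][...,i].astype(int) for i in range(3)]
m=((g>90)&(g-r>50)&(g-b>30)).astype(np.uint8); m[:, :330]=0; m[100:]=0
print(cv2.fitEllipse(max(cv2.findContours(m,0,2)[0],key=cv2.contourArea)))
env.close_job(); print(env.read_state()["clock"])
E
```

```text
(np.float64(162.24727662120168), array([488.4,  85.1]), array([13.5, 60.7]), 959)
((363.0994567871094, 59.285099029541016), (29.27759552001953, 33.72003173828125), 10.856414794921875)
the job is handed in; nothing more can be done
the job is handed in; nothing more can be done
```

The blade-gap dial is four clicks clockwise of where it started, the green button has been pressed right down and has come back up, and the job is handed in. The last clock reading was 33.3 s of the 48 s, before a final picture. No verdict was reported, so this rests on my own checks.

- **Dial:** I pushed it with the closed fingertip in 3° steps and saw four separate snaps, with force readings up to about 6 N. The bar's axis went from 71.8° to 162.2°, which is about 90° clockwise. It stayed there after the fingers left and through both presses.
- **Button:** I pressed it twice. The first press hit a hard stop at a tool height of 156 mm, about 4 mm higher than I expected. I repeated it in 1 mm steps: contact began near 162 mm, the spring force rose, and it stopped hard at 156 mm. That is about the full 6 mm, and a picture showed the button flush with its housing. The height mismatch is probably a tool-tip offset. In the last picture the button is up, the same size and place as at the start.
- **Loose things and length dial:** the jar, bushing, contactor, screwdriver and black dial looked unmoved in the wrist picture after the first press. I judged this by eye, because the image comparison I tried picked up too much else to be useful. I did not view a full picture again after the second press.

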